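# Latch the blue drying cabinet

### The job

Two small drying cabinets of a mosaic studio stand ajar. Push the blue cabinet's door fully shut so that its sprung latch snaps in and holds it against its opening spring, then let go of it; leave the red cabinet's door as it is, it is still airing.

Things in the scene. Friction and masses are not known exactly. Their poses are not given: they have to be found in the camera images.
- blue_door (a joint): Hinge angle of the blue cabinet's door, rad: 0 at its stop, grows as it opens towards the robot (starts 0.45 to 1.0). Upright panel 12 mm thick, 179 wide, top edge 174 mm above the table (brass latch cover 180), hinged at its left edge seen from the robot. A spring (0.3 Nm/rad about 0.75 rad, friction 0.1 Nm) pushes it open unless latched; latched it rests at about 0.02.
- blue_latch (a joint): Retraction of the latch bolt at the blue door's free edge, near its top, m: 0 out, 0.010 fully in. From about 0.08 rad on, the brass strike lip on the cabinet's right side presses the bolt's bevel in some 7 mm; it snaps out behind the lip within 0.016 rad of the door's stop. About 10 N on the push plate is enough, 25 N is harmless.
- blue_pad (a point): Centre of the outer face of the steel push plate (50 x 50 mm, stands 2 mm out) on the blue door, near its free edge, 140 mm above the table. Axes turn with the door: x into the door, square to it (push direction), y along it towards the hinge, z up. The upright hinge axis is at x = +8, y = +144 mm in these axes, the free edge at y = -35.
- red_pad (a point): The same point on the red cabinet's door, also ajar; leave it alone. Both cabinets are alike but for colour: fixed boxes 180 mm deep, 220 wide, 180 tall, clear roof, the door side roughly towards the robot, the closed door covering the front. They stand side by side in either order, turned up to 0.4 rad.

How it is judged:
By the outcome, as a careful person would: the job done as asked, in the order asked, and still so for the second after the job is handed in, with the robot touching nothing.
It also fails if it takes over 32 s, if anything falls off the work surface, if the arm or the gripper's body presses on something with over 40 N, if the wrist force passes 120 N, or if a joint passes its speed limit or range.

### The arm

A 6-joint arm with a two-finger parallel gripper is mounted at the origin on the work surface. World frame = base frame: x ahead of the robot, y to its left, z up, the work surface at z = 0. Lengths are in m, angles in degrees, forces in N, time in s.
With the tool pointing down it reaches from about 0.3 to 0.775 m from the base axis. Payload 14.6 kg.
Tool frame: the origin (TCP) lies midway between the tips of the shut fingers; the grasp point (between the pads) lies 19 mm behind it; z points along the fingers, y is the direction in which the jaws open and shut (so a half turn about z gives the same grasp; the last joint's range is limited). The gripper opens to 85 mm and grips with 20 to 120 N. Pads are 22 mm wide; open, the fingers measure 114 mm over their backs; the gripper's body (76 mm by 85 mm) begins 54 mm behind the grasp point. The pads swing forward as they close: fully open they stand 13 mm farther back than shut.
Start: joints at [62.647, 17.183, 87.147, -0, 75.671, -3.816], TCP at [0.22, 0.504, 0.198] pointing down, gripper open.
Joint ranges: [-173.82, 173.82], [-45.26, 126.66], [13.44, 144.39], [-59.66, 239.66], [0, 175.72], [-146.38, 146.38]. Speed limits (degrees/s): [127.2, 127.2, 147.25, 180, 180, 180].

### API

Orientations are given as [roll, pitch, yaw] about the fixed x, y, z axes, in that order (R = Rz(yaw) Ry(pitch) Rx(roll)).
In Python, from bench import manip gives the robot as it stands. The module is installed in compiled form; this text tells all that it offers. Calls block until the motion is done:
- manip.reach(position, orientation): joint-space move of the TCP to a pose.
- manip.move_l(position, ori=None, velocity=0.15, contact_N=None): straight line of the TCP; ori=None keeps the orientation; velocity is the mean speed in m/s. With contact_N (N) it stops when the force on the tool has changed by that much, and returns True; else False.
- manip.movej(angles): joint-space move.
- manip.gripper_open() and manip.close(strength=None): open the fingers fully, or close them until they stop; strength is the grip in N (None keeps the last).
- manip.wait(seconds).
- manip.solve_ik(position, orientation): joint angles nearest the present ones, or None.
- manip.capture(name): name is "scene" or "top" or "wrist"; returns (picture, depth): 384x512x3 uint8, blue, green, red; 384x512 float32, m along the optical axis (not along the pixel's ray), 0 where there is no reading.
- manip.camera_info(name): a dict with "intrinsics" (3x3 intrinsics, pixels), "dist_coeffs" ([k1, k2, p1, p2, k3] as OpenCV has them; the pictures are not rectified), "rvec" (rotation vector, rad) and "tvec" (3), from world to camera coordinates, as OpenCV has them. Camera axes: x right, y down, z forward; pixel columns grow to the right and rows downward; lengths in m; the calibration is good to about 2 mm. A picture is of the moment at which its call begins: read the wrist's pose just before it. camera_info takes no time and is no camera call; for the wrist camera it gives the pose at the moment of the call.
A pose or a line that the arm cannot do raises manip.IKError and nothing moves.
- manip.finish_job(): hands the job in, once; it reports no verdict.
Trained networks look in the newest picture that a camera, given by its name, has taken for a name from the list of things; names that differ only in an ending like _2 or _b are one class to them, and where a whole thing is asked for, a point or a joint stands for the part that bears it (a point fixed in the world has none). Each returns a list of dicts, best first, with "score" (0 to 1); they miss things now and then, are a little off and sometimes report something else, mostly with a low value. They report only what shows in the picture. A call takes as long as a camera call.
- manip.find_in(camera, query): "box" ([left, top, right, bottom] as shares, 0 to 1, of the picture: columns of its width, rows of its height, round what is visible of it).
- manip.trace(camera, query): "mask" (384x512 bool, what is visible of it) and "box" ([left, top, right, bottom] as shares, 0 to 1, of the picture: columns of its width, rows of its height, round what is visible of it).
Readings, each from a call of its own:
- manip.get_clock(): time.
- manip.get_joint_pos(): joint angles.
- manip.get_qvel(): joint speeds.
- manip.get_tau(): joint torques, N m.
- manip.get_position(): TCP position.
- manip.get_ee_rot(): TCP orientation.
- manip.get_contact_force(): force on the tool from outside, world axes, zero at the start.
- manip.get_moment(): the same for the moment, N m.
- manip.get_grip_width(): finger opening in m.
Only numpy, scipy, OpenCV 4.12 (cv2) and the standard library are available. Lean on these libraries where they do the work, as an engineer would, in place of code of your own. Each camera call takes 0.05 s, during which the arm holds its last target.

## Working session

There is one attempt and no reset: what is moved stays moved. The work goes in short steps, each a Python script; the robot and the scene stay as the last script left them, time stands still between calls to the robot, and variables do not carry over. Pictures are saved under pics/ and viewed, and the job is handed in when it is done.

```bash
mkdir -p pics
python3 - <<'E'
from bench import manip
import cv2,numpy as np
print(manip.get_clock())
for n in ["scene","top"]:
    im,d=manip.capture(n)
    cv2.imwrite(f"pics/{n}0.png",im); np.save(f"{n}d.npy",d); np.save(f"{n}i.npy",im)
    ci=manip.camera_info(n); print(n,ci)
    for q in ["blue_pad","red_pad","blue_door"]:
        for r in manip.trace(n,q)[:2]:
            print(q,r["score"],np.array(r["box"])*[512,384,512,384])
            np.save(f"{n}_{q}_m.npy",r["mask"]) if r is not None else 0
print(manip.get_clock())
E
```

```text
0.0
scene {'intrinsics': array([[405.19449424,   0.        , 259.5486081 ],
       [  0.        , 405.19449424, 192.00336829],
       [  0.        ,   0.        ,   1.        ]]), 'dist_coeffs': array([-0.06783218,  0.        ,  0.        ,  0.        ,  0.        ]), 'rvec': array([ 0.99119523,  2.82841161, -0.47645125]), 'tvec': array([ 0.44503186, -0.33056841,  1.30293536])}
blue_pad 0.84 [325.2224 202.2144 352.     278.784 ]
red_pad 0.95 [240.5888 111.0144 255.5904 192.9984]
blue_door 0.55 [325.7856 202.0992 348.416  278.4   ]
top {'intrinsics': array([[428.97571529,   0.        , 253.65627255],
       [  0.        , 428.97571529, 197.6208421 ],
       [  0.        ,   0.        ,   1.        ]]), 'dist_coeffs': array([-0.16182962,  0.        ,  0.        ,  0.        ,  0.        ]), 'rvec': array([ 2.15752324, -2.20761169,  0.06716846]), 'tvec': array([0.03112356, 0.58503999, 0.9625869 ])}
blue_pad 0.67 [ 88.2176 202.5984 184.4224 253.5168]
red_pad 0.93 [267.8784 184.896  345.3952 251.712 ]
blue_door 0.95 [ 92.7744 203.2896 183.9104 255.8976]
0.4
```

View pics/scene0.png

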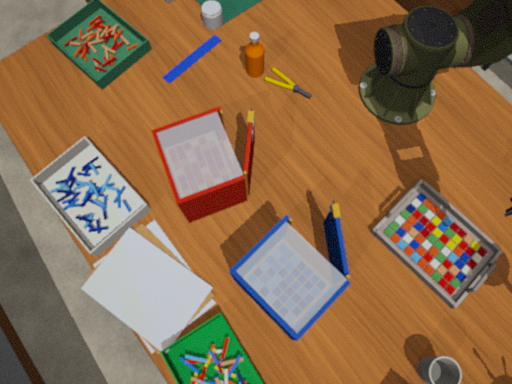

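View pics/top0.png

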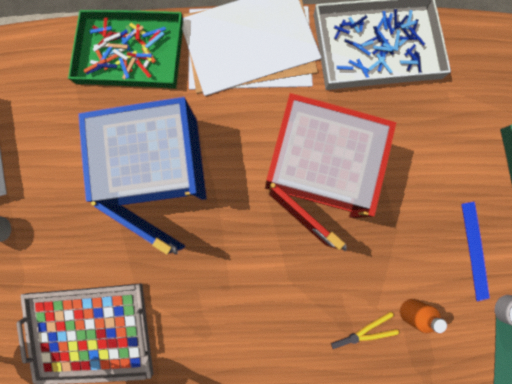

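The blue cabinet is on the left in the top view: hinge near (97,206), brass latch cover near (163,246). The red one is on the right, with its door's free edge near (340,243). Next I'll measure the geometry from depth.

```bash
cat > h.py <<'E'
import numpy as np,cv2
def cloud(ci,d,mask=None):
    K=np.array(ci["intrinsics"]);R=cv2.Rodrigues(np.array(ci["rvec"]))[0];t=np.array(ci["tvec"])
    m=(d>0) if mask is None else (d>0)&mask
    v,u=np.nonzero(m)
    p=cv2.undistortPoints(np.stack([u,v],1).astype(np.float64)[:,None],K,np.array(ci["dist_coeffs"]))[:,0]
    z=d[v,u]; P=np.c_[p*z[:,None],z]
    return (P-t)@R, u,v
E
python3 - <<'E'
from bench import manip
from h import *
im=np.load("topi.npy");d=np.load("topd.npy");ci=manip.camera_info("top")
P,u,v=cloud(ci,d)
hsv=cv2.cvtColor(im,cv2.COLOR_BGR2HSV)[v,u]
for nm,q in [("blue","blue_door"),("red","red_pad")]:
    m=np.load(f"top_{q}_m.npy")
    mm=cv2.dilate(m.astype(np.uint8),np.ones((5,5)))[v,u]>0
    print(nm,"zmax hist",np.histogram(P[mm,2],bins=[-.01,.02,.05,.1,.14,.16,.168,.172,.176,.18,.185,.2])[0])
    s=mm&(P[:,2]>.166)&(P[:,2]<.19)
    Q=P[s]; 
    line=cv2.fitLine(Q[:,:2].astype(np.float32),cv2.DIST_HUBER,0,.01,.01).ravel()
    a=(Q[:,:2]-line[2:])@line[:2]; n=(Q[:,:2]-line[2:])@[-line[1],line[0]]
    print(line,a.min(),a.max(),n.std(),n.min(),n.max())
    for e in(a.min(),a.max()):print("end",line[2:]+e*line[:2])
# blue box: rim pixels
for nm,(x0,x1,y0,y1) in {"blue":(70,215,90,215),"red":(260,400,88,225)}.items():
    h=hsv; 
    col=((h[:,0]>100)&(h[:,0]<130) if nm=="blue" else ((h[:,0]<8)|(h[:,0]>172)))&(h[:,1]>150)
    s=col&(P[:,2]>.17)&(P[:,2]<.19)&(u>=x0)&(u<x1)&(v>=y0)&(v<y1)
    print(nm,s.sum(),np.median(P[s,2])); r=cv2.minAreaRect(P[s][:,:2].astype(np.float32)); print(r,cv2.boxPoints(r).tolist())
# brass
b=(hsv[:,0]>15)&(hsv[:,0]<32)&(hsv[:,1]>110)&(hsv[:,2]>120)&(P[:,2]>.15)
for x0,x1 in((70,130),(130,215),(260,400)):
    s=b&(u>x0)&(u<x1); print("brass",s.sum(),P[s].mean(0) if s.any() else 0, (u[s].min(),u[s].max(),v[s].min(),v[s].max()) if s.any() else 0)
E
```

```text
blue zmax hist [572 150 274 225 129  53  86 377 112 101   1]
[0.5331782  0.84600294 0.5194401  0.25061643] -0.09347559313025756 0.11050041510005792 0.004113405558309126 -0.008951054527377366 0.00901945342490292
end [0.46960097 0.1715358 ]
end [0.57835653 0.34410011]
red zmax hist [584  88 153 132  86  57  77 377 114 102   0]
[ 0.68481     0.7287217   0.53404117 -0.08829505] -0.09687053869431157 0.10400386184150548 0.004042218973574876 -0.0102163421746566 0.008187039284630273
end [ 0.46770325 -0.15888671]
end [ 0.60526405 -0.01250518]
blue 1303 0.1798045648834828
((0.6598471403121948, 0.246086984872818), (0.21112744510173798, 0.22041906416416168), 6.5274434089660645) [[0.5424392223358154, 0.3435817062854767], [0.5674962997436523, 0.12459149211645126], [0.7772550582885742, 0.1485922634601593], [0.7521979808807373, 0.3675824701786041]]
red 1897 0.17966156478205186
((0.6357473134994507, -0.1303265392780304), (0.22084921598434448, 0.24054184556007385), 73.36043548583984) [[0.4888926148414612, -0.2016875445842743], [0.7193618416786194, -0.2705667018890381], [0.7826020121574402, -0.0589655339717865], [0.552132785320282, 0.009913623332977295]]
brass 14 [0.57084931 0.33276222 0.18257982] (np.int64(91), np.int64(95), np.int64(202), np.int64(205))
brass 167 [0.48922586 0.19401363 0.17900192] (np.int64(152), np.int64(188), np.int64(192), np.int64(254))
brass 177 [ 0.50141755 -0.13238123  0.17975011] (np.int64(271), np.int64(367), np.int64(183), np.int64(249))
```

Run:
```python
import cv2
a=cv2.imread("pics/top0.png")[80:270,60:220]; cv2.imwrite("pics/topcrop.png",cv2.resize(a,None,fx=3.1,fy=3.1,interpolation=cv2.INTER_CUBIC))
```

```text
(no output)
```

View pics/topcrop.png

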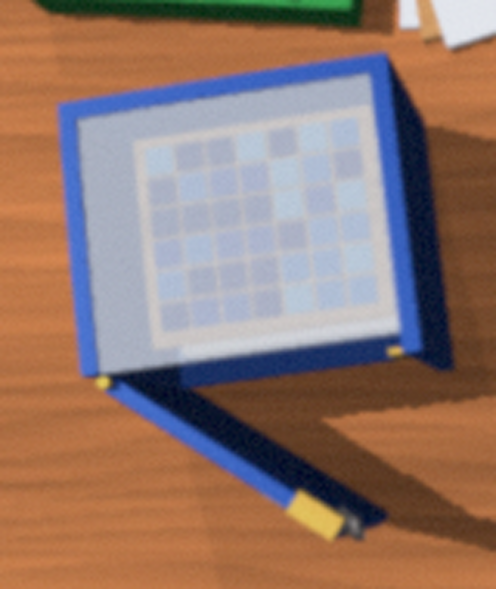

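```bash
cat > geo.py <<'E'
from h import *
def measure(ci,im,d):
    P,u,v=cloud(ci,d)
    out={}
    hs=cv2.cvtColor(im,cv2.COLOR_BGR2HSV)[v,u]
    blue=(hs[:,0]>100)&(hs[:,0]<130)&(hs[:,1]>150)
    H=np.array([.571,.333]); f0=np.array([.1137,-.9935]); n0=np.array([.9935,.1137])
    r=P[:,:2]-H; a=r@f0; b=r@n0
    # box top rim
    s=blue&(abs(P[:,2]-.18)<.006)&(a>-.03)&(a<.22)&(b>.02)&(b<.21)
    rect=cv2.minAreaRect(P[s][:,:2].astype(np.float32)); out["box"]=(rect,cv2.boxPoints(rect))
    s=blue&(abs(P[:,2]-.174)<.004)&(b<-.02)&(b>-.2)&(a>0)&(a<.2)
    Q=P[s][:,:2].astype(np.float32)
    if len(Q)>10: out["door"]=(len(Q),cv2.fitLine(Q,cv2.DIST_HUBER,0,.01,.01).ravel(),Q)
    return out
E
python3 - <<'E'
from bench import manip
from geo import *
o=measure(manip.camera_info("top"),np.load("topi.npy"),np.load("topd.npy"))
r,bp=o["box"]; print(r,bp.tolist())
n,l,Q=o["door"]; dd=l[:2]*np.sign(-l[0]); nn=np.array([-dd[1],dd[0]])
H=np.array([.571,.333]); w=(Q-H)@nn; a=(Q-H)@dd
print(n,l,np.degrees(np.arctan2(dd[1],dd[0])),"offset of door line from H",w.mean(),w.min(),w.max(),"along",a.min(),a.max())
E
```

```text
((0.6836915016174316, 0.24867559969425201), (0.16345611214637756, 0.2203415334224701), 6.224282741546631) [[0.5905004739761353, 0.3493359088897705], [0.6143900156021118, 0.13029327988624573], [0.776882529258728, 0.14801529049873352], [0.7529929876327515, 0.3670579195022583]]
256 [0.5342054  0.84535474 0.52533484 0.25870794] -122.29004 offset of door line from H 0.0010839817778009904 -0.0036685061115629726 0.0062958654189563465 along 0.03044881064125389 0.13927439421542548
```

The door line passes within about 1 mm of the hinge pin, the box is 0.220 m wide, and the door angle is about 0.67 rad, all of which fit the given sizes. Next: plan the arc with tilted, shut fingertips and check IK.

```bash
cat > plan.py <<'E'
import numpy as np
from scipy.spatial.transform import Rotation as Ro
H=np.array([.5715,.3325]); c0=np.radians(-83.78)
def pose(th,back=0.,tilt=40,sgn=1,z=.14):
    a=c0-th; d=np.array([np.cos(a),np.sin(a)]); n=np.array([-d[1],d[0]])
    p=H+.144*d-(.008+back)*n
    t=np.radians(tilt); zt=np.array([*(n*np.sin(t)),-np.cos(t)]); yt=sgn*np.array([*d,0]); xt=np.cross(yt,zt)
    R=Ro.from_matrix(np.c_[xt,yt,zt])
    return np.r_[p,z],R.as_euler("xyz",degrees=True),np.r_[n,0]
E
python3 - <<'E'
from bench import manip
from plan import *
for tilt in (30,45,60):
  for s in (1,-1):
    print(tilt,s)
    for th,b in((.672,.06),(.672,0),(.35,0),(0,0),(-.03,0)):
        p,o,n=pose(th,b,tilt,s); q=manip.solve_ik(p.tolist(),o.tolist())
        print(p.round(3),o.round(1),None if q is None else np.round(q,1))
E
```

```text
30 1
[0.437 0.247 0.14 ] [180.  -30.  -32.3] None
[0.488 0.215 0.14 ] [180.  -30.  -32.3] None
[0.529 0.195 0.14 ] [180.  -30.  -13.8] None
[0.579 0.188 0.14 ] [180.  -30.    6.2] [ 17.   13.7 105.2 -10.2  31.9 108.1]
[0.583 0.189 0.14 ] [180.  -30.    7.9] [ 16.4  14.1 104.8  -8.1  31.7 104.3]
30 -1
[0.437 0.247 0.14 ] [180.   30.  147.7] [ 40.5  11.2 108.3 -35.1  56.2   1.7]
[0.488 0.215 0.14 ] [180.   30.  147.7] [ 33.5  13.3 105.8 -34.8  53.1  -4.8]
[0.529 0.195 0.14 ] [180.   30.  166.2] [ 25.4  11.5 108.  -29.3  40.2 -31.5]
[0.579 0.188 0.14 ] [ 180.    30.  -173.8] [ 17.   13.7 105.2 -10.2  31.9 -71.9]
[0.583 0.189 0.14 ] [-180.    30.  -172.1] [ 16.4  14.1 104.8  -8.1  31.7 -75.7]
45 1
[0.437 0.247 0.14 ] [180.  -45.  -32.3] None
[0.488 0.215 0.14 ] [180.  -45.  -32.3] None
[0.529 0.195 0.14 ] [180.  -45.  -13.8] None
[0.579 0.188 0.14 ] [180.  -45.    6.2] [ 18.5  11.3 115.5 -44.6  12.4 142.7]
[0.583 0.189 0.14 ] [180.  -45.    7.9] [ 17.6  11.6 115.1 -38.2  11.  134.6]
45 -1
[0.437 0.247 0.14 ] [180.   45.  147.7] [ 47.7  14.2 111.7 -54.3  59.   21.6]
[0.488 0.215 0.14 ] [1
[... 173 characters left out ...]
4 -37.3]
[0.583 0.189 0.14 ] [-180.    45.  -172.1] [ 17.6  11.6 115.1 -38.2  11.  -45.4]
60 1
[0.437 0.247 0.14 ] [180.  -60.  -32.3] None
[0.488 0.215 0.14 ] [180.  -60.  -32.3] None
[0.529 0.195 0.14 ] [180.  -60.  -13.8] None
[0.579 0.188 0.14 ] [180.  -60.    6.2] [  20.    13.5  123.4  217.1   20.  -118.4]
[0.583 0.189 0.14 ] [180.  -60.    7.9] [  18.7   13.7  123.2  210.2   18.8 -113.4]
60 -1
[0.437 0.247 0.14 ] [180.   60.  147.7] None
[0.488 0.215 0.14 ] [180.   60.  147.7] None
[0.529 0.195 0.14 ] [180.   60.  166.2] None
[0.579 0.188 0.14 ] [ 180.    60.  -173.8] [ 20.   13.5 123.4 217.1  20.   61.6]
[0.583 0.189 0.14 ] [-180.    60.  -172.1] [ 18.7  13.7 123.2 210.2  18.8  66.6]
```

Run:
```python
from bench import manip
from plan import *
import cv2
manip.close(20)
kw=dict(tilt=30,sgn=-1)
p,o,n=pose(.672,.08,z=.21,**kw); manip.reach(p.tolist(),o.tolist())
p,o,n=pose(.672,.06,**kw); manip.move_l(p.tolist(),o.tolist(),velocity=.12)
print(manip.get_clock(),manip.get_position(),manip.get_contact_force(),manip.get_grip_width())
p,o,n=pose(.672,-.02,**kw); hit=manip.move_l(p.tolist(),velocity=.05,contact_N=1.0)
q=np.array(manip.get_position()); pp,_,_=pose(.672,0,**kw)
print(hit,"gap along n at contact",(pp-q)@n,manip.get_contact_force(),manip.get_clock())
im,d=manip.capture("scene"); cv2.imwrite("pics/scene1.png",im)
im,d=manip.capture("top"); cv2.imwrite("pics/top1.png",im)
```

```text
3.05 [0.43722475 0.24748359 0.14057866] [-0.07830609 -0.51105203 -0.60251669] 0.0001641093506830205
True gap along n at contact -0.014882331883766264 [ 0.48536539  0.80101371 -0.3298319 ] 4.4
```

View pics/scene1.png

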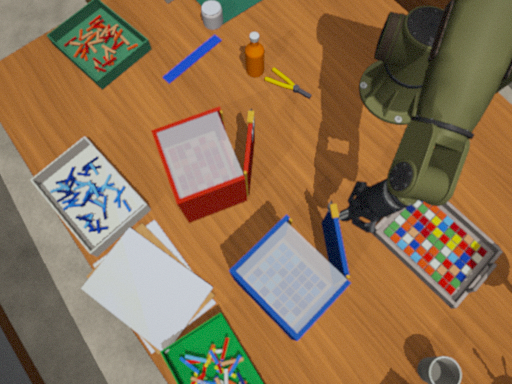

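View pics/top1.png

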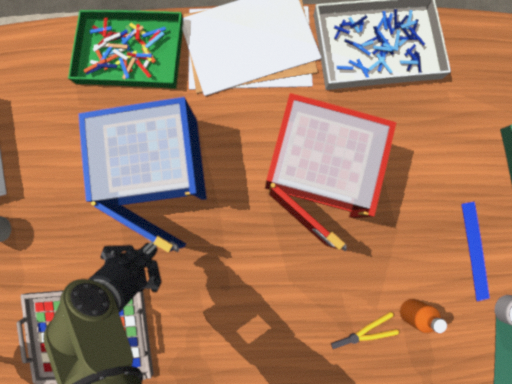

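Scene (340,213) and top (152,247): the fingertips are on the plate just below the brass cover, and the door has started to move. Continuing along the arc.

Run:
```python
from bench import manip
from plan import *
import cv2
kw=dict(tilt=30,sgn=-1); B=.0095
for th in (.45,.34,.23,.13):
    p,o,n=pose(th,B,**kw); manip.move_l(p.tolist(),o.tolist(),velocity=.06)
    f=np.array(manip.get_contact_force()); print(th,manip.get_clock(),"Fn",f@n,f.round(2),np.round(manip.get_joint_pos(),1))
im,d=manip.capture("top"); cv2.imwrite("pics/top2.png",cv2.resize(im[80:270,60:260],None,fx=3,fy=3))
```

```text
0.45 4.875 Fn -0.6931860564019737 [-0.75 -0.04  0.38] [ 28.9  11.  108.6 -32.5  44.4 -20.9]
0.34 5.2917 Fn -0.1578378707824104 [-0.31 -0.64 -0.42] [ 26.   10.7 109.  -29.5  40.1 -31.2]
0.23 5.7083 Fn -0.4082780374047804 [-0.43 -0.19 -0.33] [ 23.   10.9 108.8 -24.9  36.5 -42.8]
0.13 6.1 Fn -0.5531066620358784 [-0.54  0.6   1.29] [ 20.4  11.4 108.2 -19.5  33.8 -54.5]
```

View pics/top2.png

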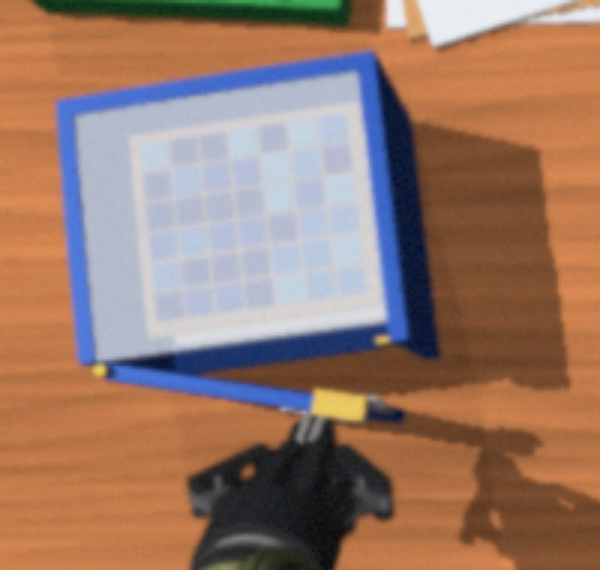

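The picture shows the door at about 0.23 rad, so it lags my nominal angle by about 14 mm at the tip. I'll push on with a force stop and check each step.

Run:
```python
from bench import manip
from plan import *
import cv2
kw=dict(tilt=30,sgn=-1); B=.0095
f0=np.array(manip.get_contact_force())
for th,v in ((.04,.05),(-.01,.03),(-.06,.02),(-.11,.02),(-.14,.02)):
    p,o,n=pose(th,B,**kw); o2=pose(max(th+.1,0),B,**kw)[1]
    hit=manip.move_l(p.tolist(),o2.tolist(),velocity=v,contact_N=18)
    f=np.array(manip.get_contact_force()); q=np.array(manip.get_position()); print(th,hit,manip.get_clock(),"Fn",f@n,f.round(2),q.round(4), "past closed plate plane",(q-pose(0,0,**kw)[0])@pose(0,0,**kw)[2])
    if hit:break
im,d=manip.capture("top"); cv2.imwrite("pics/top3.png",cv2.resize(im[80:270,60:260],None,fx=3,fy=3))
```

```text
0.04 False 6.5583 Fn -0.595901604771547 [-0.63  0.52  0.71] [0.5642 0.1877 0.1399] past closed plate plane -0.014979786359496197
-0.01 False 6.95 Fn -0.995940933950239 [-0.98 -0.19  0.16] [0.5711 0.1874 0.14  ] past closed plate plane -0.008127000741059997
-0.06 False 7.4667 Fn -1.5356706731111698 [-1.62  0.35 -0.08] [0.5783 0.1876 0.14  ] past closed plate plane -0.0008972705518733753
-0.11 True 7.8167 Fn -6.085162509974621 [-5.97 -1.2   6.25] [0.5833 0.1879 0.1396] past closed plate plane 0.004026269403810408
```

View pics/top3.png

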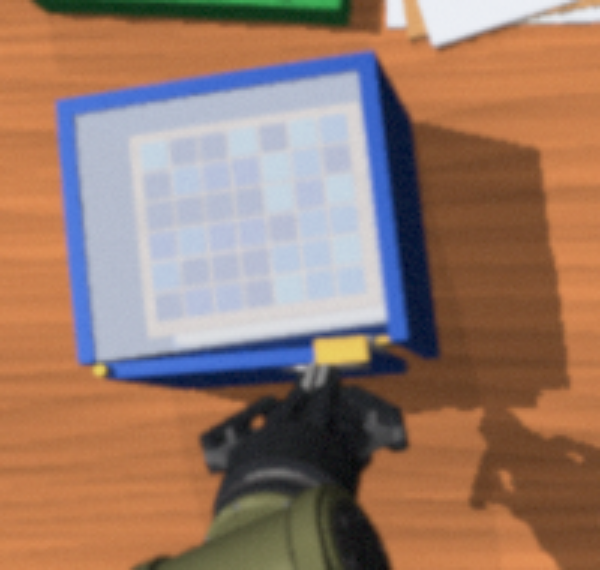

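The door is nearly flush (cover at (340,350), lip at (383,341)) and the bolt is on the lip. I'll push on in small steps.

Run:
```python
from bench import manip
from plan import *
import cv2
kw=dict(tilt=30,sgn=-1)
p0,o0,n=pose(0,0,**kw)
for k in range(10):
    q=np.array(manip.get_position()); t=q+.003*n; t[2]=.14
    hit=manip.move_l(t.tolist(),velocity=.015,contact_N=22)
    f=np.array(manip.get_contact_force()); q=np.array(manip.get_position())
    print(k,hit,manip.get_clock(),"Fn",round(f@n,2),f.round(2),"past",((q-p0)@n).round(4))
    if f@n<-17 : break
im,d=manip.capture("top"); cv2.imwrite("pics/top4.png",cv2.resize(im[80:270,60:260],None,fx=3,fy=3))
```

```text
0 False 8.2417 Fn -16.15 [-15.9   -3.12   7.14] past 0.0059
1 False 8.5167 Fn -2.98 [-2.8  -1.82 -0.21] past 0.0087
2 False 8.85 Fn -0.6 [-0.6  -0.01  0.43] past 0.0119
3 True 9.0917 Fn -12.91 [-12.76  -2.03  10.11] past 0.0127
4 True 9.3417 Fn -16.21 [-15.92  -3.57  13.84] past 0.0126
5 True 9.6083 Fn -17.28 [-17.12  -2.44  14.3 ] past 0.0125
```

View pics/top4.png

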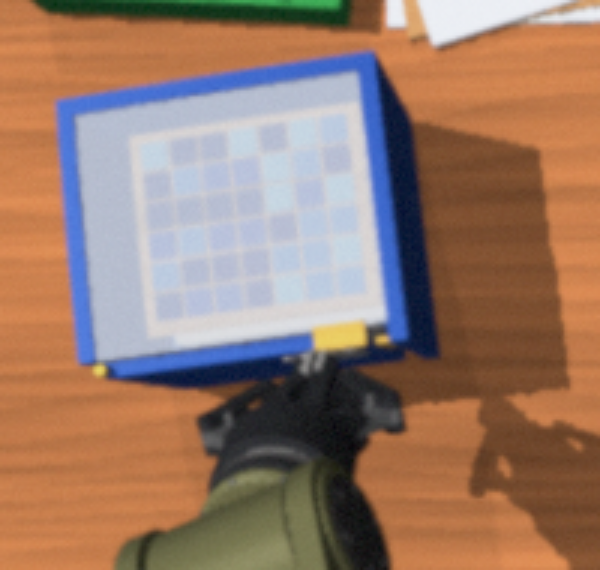

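The force climbed to 16 N (bolt on the lip), fell to about 0, then hit a hard stop three times. I'll back off slowly and check that it holds.

```bash
cat > ang.py <<'E'
from h import *
def angle(ci,im,d):
    P,u,v=cloud(ci,d); hs=cv2.cvtColor(im,cv2.COLOR_BGR2HSV)[v,u]
    H=np.array([.5715,.3325])
    r=P[:,:2]-H; rad=np.hypot(*r.T); 
    b=(hs[:,0]>15)&(hs[:,0]<32)&(hs[:,1]>110)&(hs[:,2]>120)&(abs(P[:,2]-.18)<.01)&(rad>.13)&(rad<.178)
    m=r[b].mean(0); return b.sum(),-83.78-np.degrees(np.arctan2(m[1],m[0])),P[b].mean(0)
E
python3 - <<'E'
from bench import manip
from plan import *
from ang import angle
import cv2
kw=dict(tilt=30,sgn=-1)
p0,o0,n=pose(0,0,**kw)
ci=manip.camera_info("top")
q=np.array(manip.get_position())
print("pushed",angle(ci,*manip.capture("top")))
manip.move_l((q-.03*n).tolist(),velocity=.04)
print("30 back",angle(ci,*manip.capture("top")), manip.get_contact_force())
t=q-.12*n; t[2]=.2
manip.move_l(t.tolist(),velocity=.15)
manip.wait(1)
im,d=manip.capture("top"); print("away",angle(ci,im,d),"start",angle(ci,np.load("topi.npy"),np.load("topd.npy")))
cv2.imwrite("pics/top5.png",im)
im2,_=manip.capture("scene"); cv2.imwrite("pics/scene5.png",im2)
print(manip.get_clock())
E
```

```text
pushed (np.int64(130), np.float64(-0.0770586022206885), array([0.5892386 , 0.17175014, 0.17960198]))
30 back (np.int64(133), np.float64(0.7894798883545775), array([0.58683703, 0.17116845, 0.1796668 ])) [0.27990844 0.46509602 0.03302896]
away (np.int64(134), np.float64(0.7872425906640643), array([0.586831  , 0.17129872, 0.1798098 ])) start (np.int64(151), np.float64(38.676232407701136), array([0.48487232, 0.19629228, 0.17995311]))
12.6333
```

View pics/top5.png

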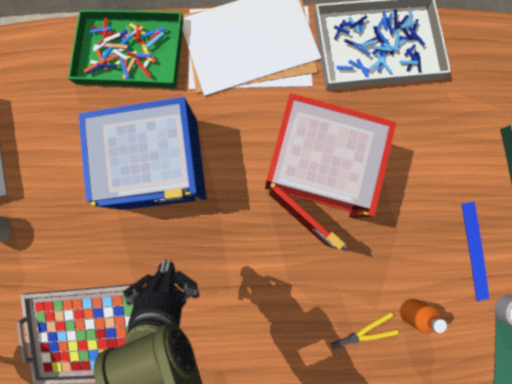

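View pics/scene5.png

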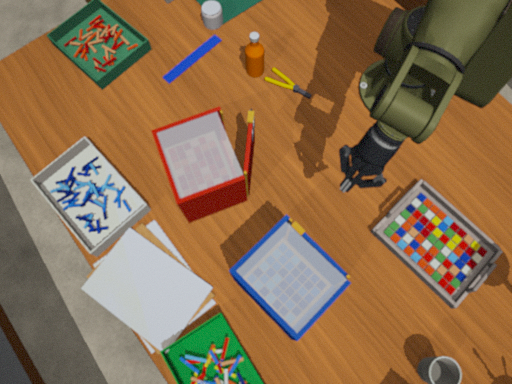

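The blue door is flush at both viewpoints (cover at (174,194) in the top view). It sprang back only about 0.015 rad on release and then held for over 1 s against a spring stronger than its friction, so it is latched. The red door is unchanged (free edge at (340,243)) and the gripper is clear of everything.

Run:
```python
from bench import manip
print(manip.get_contact_force(),manip.get_clock()); manip.finish_job()
```

```text
[-0.19652119 -0.1420106  -0.52494003] 12.6333
the job is handed in; nothing more can be done
```

The blue door is shut and latched, the gripper is clear, and I handed the job in at 12.6 s. I pushed it with the shut fingertips on its steel plate, along the door's arc and on to its stop.

- **Latch:** the push force rose to about 16 N on the strike lip, fell to nearly 0, then met a hard stop. After release the door moved from about 0.00 to 0.014 rad and stayed there for over a second. That is close to the stated latched rest of 0.02. The spring outweighs the friction there, so an unlatched door would have swung open. I had no direct reading of the latch bolt.
- **Red door:** it looks the same in the before and after pictures. I compared it by eye and did not re-measure its angle.
- **What disagreed:** during the push the door lagged my planned arc by about 14 mm at the fingertips, so I finished on force stops and pictures instead of the planned positions. I did not trace the cause.

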